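# Find the concealed catch and unlock the tumbler lid

### The arm

A 6-joint arm with a two-finger parallel gripper is mounted at the origin on the work surface. World frame = base frame: x ahead of the robot, y to its left, z up, the work surface at z = 0. Lengths are in m, angles in degrees, forces in N, time in s.
With the tool pointing down it reaches from about 0.35 to 0.875 m from the base axis. Payload 4.2 kg.
Tool frame: the origin (TCP) lies on the front face of the gripper's body, between the roots of the fingers; the fingertips stand 70 mm ahead of it and the grasp point (between the pads) lies 51 mm ahead of it (r.nose_length is the distance from the TCP to the fingertips, in m); z points along the fingers, y is the direction in which the jaws open and shut (so a half turn about z gives the same grasp; the last joint's range is limited). The gripper opens to 87 mm and grips with 3 to 60 N. Pads are 19 mm wide; open, the fingers measure 117 mm over their backs; the gripper's body (75 mm by 190 mm) begins 51 mm behind the grasp point.
Start: joints at [91.88, 22.042, 0.453, 0, -68.411, -14.817], TCP at [0.14, 0.609, 0.292] pointing down, gripper open.
Joint ranges: [-179.83, 179.83], [-69.29, 118.12], [-61.27, 80.66], [-181.25, 117.63], [-171.15, -9.14], [-177.46, 177.46]. Speed limits (degrees/s): [159.86, 159.86, 180, 180, 180, 180].

### API

Orientations are given as a 3x3 rotation matrix whose columns are the frame's x, y, z axes.
In Python, from station import telemetry, capture, order, r gives the robot as it stands.
- The arm moves only by the tool drive_tool, never from a script. Its argument "series" is a list of rows, each a list of 4 numbers: the shift along the tool's x, y, z as a fraction of full scale, then the turn about the tool's z as a fraction of full scale. In form: [[dx, dy, dz, turn], ...]. A call has 1 to 10 rows; each row is the pose to reach, as a shift and turn from the pose commanded when the call began, along the tool's axes at that moment; what a row does not reach only later rows make up. Full scale, the value 1, is 0.12 m for a shift and 2 rad for a turn. A row lasts 1/8 s, in which the tool goes at most 62.5 mm and 10.7 degrees, less where a joint would pass 70% of its speed; a pose out of reach is approached as far as the arm can. A call with a number of a shift or a turn outside -1 to 1 is refused whole. A call with a gripper value outside its range is refused whole. "fingers" is the finger opening in mm, from 0 to 87, set as the call begins (left out, the last holds). The fingers move at their own pace and stop on an object; the grip force is fixed at half the most. Time passes only in rows, so rows that repeat a pose let the fingers close. It gives the time, the measured TCP pose, the force and the opening at its end, in the units of the state.
- telemetry.sense(): the state, without advancing time (a new reading comes with each control period).
- capture(name): name is "side" or "top"; returns a dict with "color" (400x640x3 uint8, blue, green, red), "fx", "fy", "cx", "cy" (pixels), "eye" and "attitude" of the camera in the world. Camera axes: x right, y up, looking along -z (the intrinsics and any distortion apply to the point x, -y, -z); pixel columns grow to the right and rows downward; lengths in m; the calibration is good to about 2 mm. A picture is of the moment at which its call begins. There is no depth.
- order.finish_job(): hands the job in, once; it reports no verdict.
The state is a dict: "time_s": time; "joints": joint angles; "joint_velocities": joint speeds; "effort": joint torques, N m; "tcp_pos": TCP position; "ee_rot": TCP orientation; "wrist_force": force on the tool from outside, world axes, zero at the start; "moment": the same for the moment, N m; "gripper_width": opening from 0.0 (shut) to 1.0 (fully open).
Only numpy, scipy, OpenCV 4.12 (cv2) and the standard library are available. Lean on these libraries where they do the work, as an engineer would, in place of code of your own. Each camera call takes 0.05 s, during which the arm holds its last target. There are 200 camera calls.

### The job

One of the six plates in the tumbler's top panel is a concealed push catch: feel across the panel for the plate that sits slightly low and gives, and press it fully in until it stays down. Only then push the black steel lever all the way over, away from the robot, to unlock the bowl lid. Nothing is to be picked up: leave the brass weight, the vial and the pebble where they stand, and finish clear of everything.

Things in the scene. Friction and masses are not known exactly. Their poses are not given: they have to be found in the camera images.
- tumbler: Vibratory tumbler, fixed to the worktop, long side along its y. Origin on the worktop under the deck; x away from the robot at yaw 0, y left, z up. Blue deck 240 by 520 mm, its top 58 mm high, from y -215 to +305 mm. On it: panel housing 140 by 190 mm centred at y -120 mm, lever at y +30 mm, bowl 188 mm across its lid centred at y +205 mm (knob top 200 mm high)
- panel (a point): Centre of the panel's top surface, 110 mm above the worktop; axes as the tumbler's. Flush in the grey housing lie six square pale bare-metal plates of 48.5 mm on a 50 mm grid, centred at x -25 and +25 mm by y -50, 0 and +50 mm from this point. Five are rigid blanks level with the surface. One, any of the six, is the catch: its top sits 2 mm low and it moves down when pressed
- catch_plate (a joint): The catch plate: 0 = out (as found, top 2 mm below the panel surface), 0.006 m = fully pressed (top 8 mm below the surface). It moves straight down, takes about 5 N to move, has no spring and stays where it is pushed
- lid_lever_tip (a point): Centre of the black ball (26 mm across) at the end of the black steel lever (rod 12 mm thick). It lies 80 mm from the lever's hinge, which is 80 mm above the worktop at x 0, y +30 mm of the tumbler and runs along the tumbler's y. The ball starts leaning to the robot's side, about 150 mm high, rises to 160 mm upright and moves towards the tumbler's +x
- lid_lever (a joint): Lever angle: 0 = leaning 0.5 rad from upright towards the tumbler's -x (robot side), 1.0 rad = stop, leaning 0.5 rad towards +x (lid unlocked). Starts between 0 and 0.15. No spring: moves with about 2 N at the ball and stays where it is left
- brass_weight: Brass pan weight, loose bystander, 32 mm across, 42 mm tall with a knob on top; origin at the centre of its underside. Stands on the worktop on the robot's side of the tumbler
- vial: Amber glass vial with black cap, loose bystander, 28 mm across, 60 mm tall; origin at the centre of its underside. Stands on the worktop on the robot's side of the tumbler
- pebble: Mottled green serpentine pebble, loose bystander, 36 mm across, 20 mm high; origin at the centre of its underside. Lies on the worktop on the robot's side of the tumbler

How it is judged:
By the outcome, as a careful person would: the job done as asked, in the order asked, and still so for the second after the job is handed in, with the robot touching nothing.
It also fails if it takes over 51 s, if anything falls off the work surface, if the arm or the gripper's body presses on something with over 40 N, if the wrist force passes 120 N, or if a joint passes its speed limit or range.

## Working session

There is one attempt and no reset: what is moved stays moved. The work goes in short steps, Python scripts to look and compute and a tool call to move; the robot and the scene stay as the last step left them, time stands still between calls to the robot, and variables do not carry over. Pictures are saved under pics/ and viewed, about 8 in all and at most 12, crops included, and the job is handed in when it is done.

Besides the shell and the picture viewer there is one more tool, called as name(argument=value, ...) on one line, values as JSON. drive_tool: Moves the arm, as the interface text tells. Shift numbers are shares of 0.12 m and turn numbers shares of 2 rad, none past 1 either way. Its arguments: {"type":"object","properties":{"series":{"type":"array","items":{"type":"array","items":{"type":"number","minimum":-1,"maximum":1}}},"fingers":{"type":"number"}},"required":["series"]}

```bash
mkdir -p pics; ls; python3 - <<'E'
from station import telemetry, capture, order, r
import cv2
s=telemetry.sense()
for k in s: print(k,s[k])
print(r.nose_length)
for n in ("side","top"):
    c=capture(n); cv2.imwrite(f"pics/{n}0.png",c["color"]); print(n,{k:c[k] for k in c if k!="color"})
E
```

```text
pics
time_s 0.0
joints [ 9.18814102e+01  2.20908979e+01  3.79376963e-01 -3.08975360e-02
 -6.84116636e+01 -1.48193187e+01]
joint_velocities [ 0.06023614  0.07052383  0.00493119 -0.05910131  0.05217078  0.00059604]
effort [-1.49541633e-03 -3.90665138e+01  1.87405121e+01  4.22037810e+00
  1.09315210e-02 -1.90133719e-04]
tcp_pos [0.13977248 0.60869878 0.29115031]
ee_rot [[ 9.74568722e-01 -2.24088421e-01 -4.30580824e-04]
 [-2.24088825e-01 -9.74566319e-01 -2.16522874e-03]
 [ 6.55731197e-05  2.20665256e-03 -9.99997563e-01]]
wrist_force [ 0.65170952 -0.02733453  0.72953656]
moment [-0.03962994 -0.05360494 -0.03308415]
gripper_width 1.0008663981878287
0.0697
side {'fx': 496.32143580090235, 'fy': 496.32143580090235, 'cx': 314.4622452257584, 'cy': 203.63040667916434, 'eye': array([ 0.41656025, -0.46810274,  0.66261877]), 'attitude': array([[ 0.99137921,  0.09816919, -0.08677599],
       [-0.13095904,  0.72158378, -0.67982835],
       [-0.00412205,  0.68533179,  0.7282193 ]])}
top {'fx': 440.5999822663742, 'fy': 440.5999822663742, 'cx': 319.0370932512754, 'cy': 203.4450052590982, 'eye': array([0.37452747, 0.04007965, 0.77321456]), 'attitude': array([[-0.00431839,  0.98094561, -0.19423458],
       [-0.99953325, -0.01010856, -0.02882891],
       [-0.03024302,  0.19401942,  0.9805314 ]])}
```

View pics/side0.png

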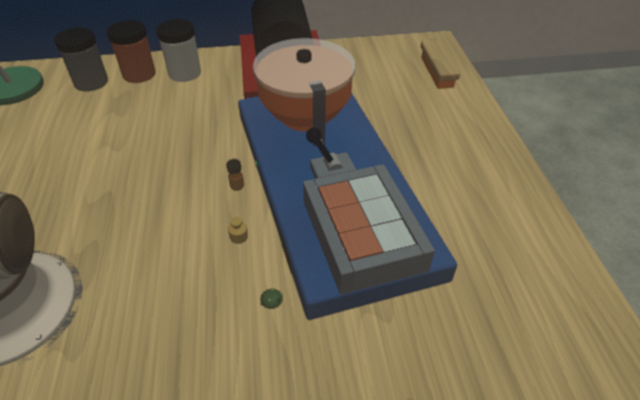

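View pics/top0.png

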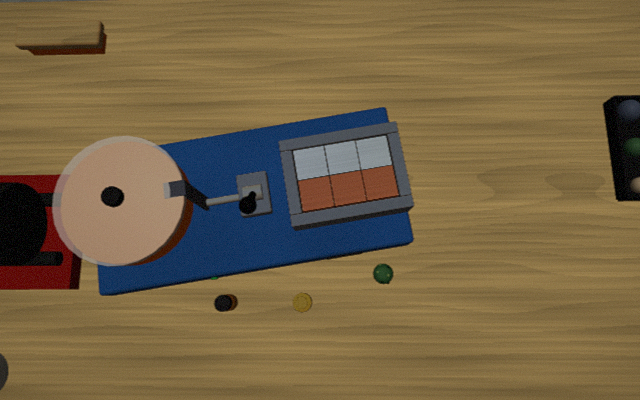

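Side: the panel plates span about (320,190) to (413,250) and the lever ball is at (314,135). Top: plates at (293–398, 137–208), ball at (248,204), bystanders at (225,302), (302,302) and (383,273). I'll enlarge both panels.

```bash
python3 - <<'E'
import cv2,numpy as np
a=cv2.imread("pics/top0.png")[120:240,225:425]; b=cv2.imread("pics/side0.png")[120:290,290:460]
cv2.imwrite("pics/topc.png",cv2.convertScaleAbs(cv2.resize(a,None,fx=4,fy=4,interpolation=cv2.INTER_CUBIC),alpha=1.3))
cv2.imwrite("pics/sidec.png",cv2.convertScaleAbs(cv2.resize(b,None,fx=3.5,fy=3.5,interpolation=cv2.INTER_CUBIC),alpha=1.3))
E
```

```text
(no output)
```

View pics/topc.png

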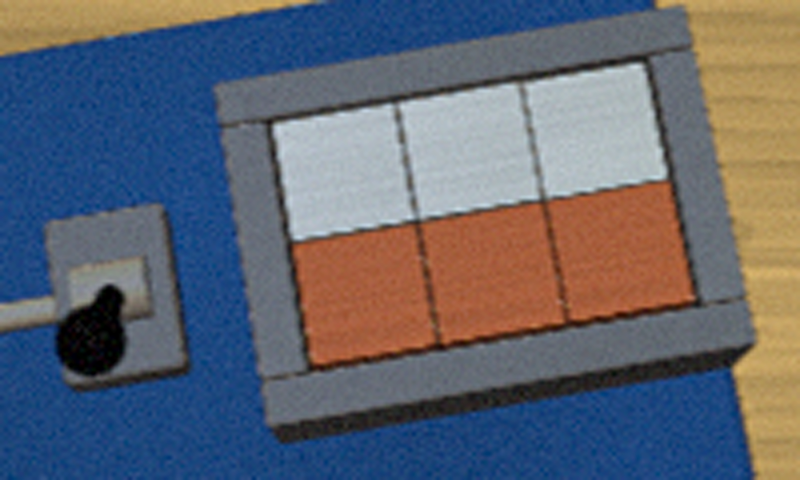

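View pics/sidec.png

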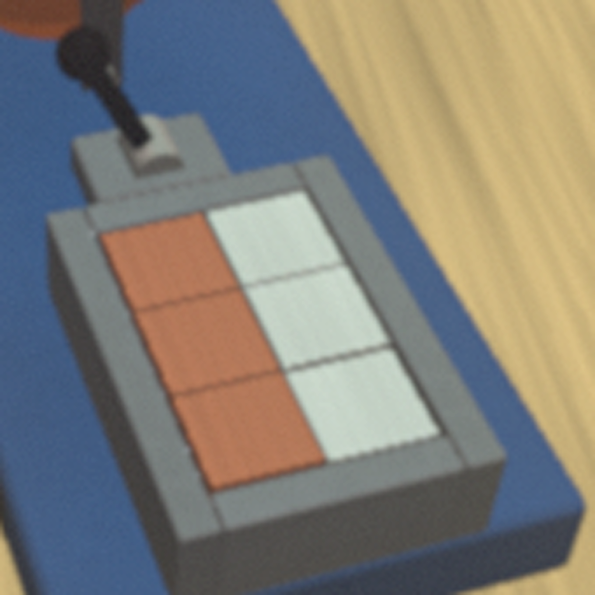

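The crops show the plate block corners clearly: top crop (272,122), (648,62), (697,300), (310,368), and side crop (100,233), (305,190), (441,434), (213,490). Ball centre is at (92,338) and (84,52). I can't tell by eye which plate is low, so I'll fit the pose and then feel for it.

```bash
cat > h.py <<'E'
import numpy as np
from scipy.optimize import least_squares
from station import telemetry, capture
def proj(c,P):
    q=(np.atleast_2d(P)-c["eye"])@c["attitude"]
    return np.c_[c["cx"]+c["fx"]*q[:,0]/-q[:,2], c["cy"]-c["fy"]*q[:,1]/-q[:,2]]
def ray(c,uv):
    d=c["attitude"]@np.array([(uv[0]-c["cx"])/c["fx"],-(uv[1]-c["cy"])/c["fy"],-1]); return d/np.linalg.norm(d)
def onz(c,uv,z):
    d=ray(c,uv); return c["eye"]+d*(z-c["eye"][2])/d[2]
def tri(c1,u1,c2,u2):
    A=[];b=[]
    for c,u in((c1,u1),(c2,u2)):
        d=ray(c,u);M=np.eye(3)-np.outer(d,d);A.append(M);b.append(M@c["eye"])
    s=np.linalg.lstsq(np.vstack(A),np.hstack(b),rcond=None); return s[0],s[1]
def W(p,P):  # panel-plane pose x,y,yaw(rad): local -> world
    c,s=np.cos(p[2]),np.sin(p[2]);P=np.atleast_2d(P).astype(float)
    return np.c_[p[0]+c*P[:,0]-s*P[:,1],p[1]+s*P[:,0]+c*P[:,1],P[:,2]]
E
python3 - <<'E'
from h import *
T,S=capture("top"),capture("side")
tp=np.array([(272,122),(648,62),(697,300),(310,368),(215,88),(688,8),(752,340)])/4+(225-.4,120-.4)
sp=np.array([(100,233),(305,190),(441,434),(213,490)])/3.5+(290-.4,120-.4)
x,y=.0495,.0745
L1=[(x,y,.11),(x,-y,.11),(-x,-y,.11),(-x,y,.11),(.07,.095,.11),(.07,-.095,.11),(-.07,-.095,.11)]
L2=[(-x,y,.11),(x,y,.11),(x,-y,.11),(-x,-y,.11)]
f=lambda p:np.r_[(proj(T,W(p,L1))-tp).ravel(),(proj(S,W(p,L2))-sp).ravel()]
o=least_squares(f,[.45,-.1,.1]);p=o.x
print("panel",p,np.degrees(p[2]));print(o.fun.reshape(-1,2).round(1).tolist())
print("tumbler org",W(p,(0,.12,0)),"bowl",W(p,(0,.325,.2)),"lever hinge",W(p,(0,.15,.08)))
b=tri(T,np.array((92,338))/4+(224.6,119.6),S,np.array((84,52))/3.5+(289.6,119.6))
c,s=np.cos(p[2]),np.sin(p[2]);d=b[0][:2]-p[:2]
print("ball",b,"local",d@[c,s],d@[-s,c])
for n,u in(("vial",(226,303)),("brass",(302,302)),("pebble",(383,273))):print(n,onz(T,u,.03))
print("bracket top",onz(T,(172,190),.17),tri(T,(172,190),S,(318,90)))
print("plates",{(i,j):W(p,(i*.025,j*.05,.11))[0].round(3).tolist() for i in(-1,1) for j in(-1,0,1)})
E
```

```text
panel [0.55435273 0.01891394 0.16089284] 9.218480460818022
[[0.3, 0.4], [-0.5, -0.3], [-0.2, 0.7], [0.7, -0.1], [-0.2, -1.1], [-0.2, -1.1], [2.0, 1.4], [0.2, 0.0], [0.1, -0.3], [0.1, -1.2], [-0.5, -0.9]]
tumbler org [[0.53512878 0.1373641  0.        ]] bowl [[0.50228786 0.33971645 0.2       ]] lever hinge [[0.53032279 0.16697664 0.08      ]]
ball (array([0.49686601, 0.16143793, 0.15253933]), array([9.74380165e-07])) local -0.03391196793860597 0.1498925842287527
vial [0.35517922 0.21688738 0.03      ]
brass [0.35634614 0.09075789 0.03      ]
pebble [ 0.40288707 -0.04384697  0.03      ]
bracket top [0.51562479 0.26652935 0.17      ] (array([0.51764721, 0.26900359, 0.16356447]), array([5.07451798e-07]))
plates {(-1, -1): [0.538, -0.034, 0.11], (-1, 0): [0.53, 0.015, 0.11], (-1, 1): [0.522, 0.064, 0.11], (1, -1): [0.587, -0.026, 0.11], (1, 0): [0.579, 0.023, 0.11], (1, 1): [0.571, 0.072, 0.11]}
```

drive_tool(series=[[0.3,0.27,-0.25,0],[0.6,0.53,-0.25,0],[0.9,0.8,-0.25,0],[0.9,0.8,-0.25,0]], fingers=0)

```text
time_s: 0.7
tcp_pos: [0.225, 0.4889, 0.3228]
ee_rot: [[0.974, -0.227, -0.0], [-0.227, -0.974, 0.0], [-0.0, -0.0, -1.0]]
wrist_force: [0.4, 0.1, 0.2]
gripper_width: 0.634
```

drive_tool(series=[[0.3,0.27,0,0],[0.6,0.53,0,0],[0.9,0.8,0,0],[0.9,0.8,0,0]])

```text
time_s: 1.2
tcp_pos: [0.3083, 0.3721, 0.3224]
ee_rot: [[0.974, -0.227, -0.0], [-0.227, -0.974, 0.0], [-0.0, -0.0, -1.0]]
wrist_force: [-0.3, 1.2, 1.1]
gripper_width: 0.173
```

drive_tool(series=[[0.3,0.27,0,0],[0.6,0.53,0,0],[0.9,0.8,0,0],[0.9,0.8,0,0]])

```text
time_s: 1.7
tcp_pos: [0.3922, 0.2551, 0.3221]
ee_rot: [[0.974, -0.227, -0.0], [-0.227, -0.974, -0.0], [-0.0, 0.0, -1.0]]
wrist_force: [0.5, 0.9, 0.7]
gripper_width: 0.004
```

drive_tool(series=[[0.3,0.27,0,0],[0.6,0.53,0,0],[0.9,0.8,0,0],[0.9,0.8,0,0]])

```text
time_s: 2.2
tcp_pos: [0.4762, 0.1378, 0.3218]
ee_rot: [[0.974, -0.226, -0.0], [-0.226, -0.974, -0.0], [-0.0, 0.0, -1.0]]
wrist_force: [0.3, 0.2, 0.4]
gripper_width: 0.0
```

drive_tool(series=[[0.25,0.25,0,0.085],[0.51,0.51,0,0.17],[0.51,0.51,0,0.26],[0.51,0.51,0,0.34],[0.51,0.51,0,0.43],[0.51,0.51,0,0.51],[0.51,0.51,0,0.593],[0.51,0.51,0,0.593],[0.51,0.51,0,0.593]])

```text
time_s: 3.32
tcp_pos: [0.5209, 0.066, 0.3222]
ee_rot: [[0.162, -0.987, 0.0], [-0.987, -0.162, 0.0], [-0.0, -0.0, -1.0]]
wrist_force: [-0.2, 0.3, -0.0]
gripper_width: 0.006
```

```bash
python3 - <<'E'
from h import *
import cv2
s=telemetry.sense();print(s["tcp_pos"],s["ee_rot"],s["joints"],s["wrist_force"])
cv2.imwrite("pics/side1.png",capture("side")["color"])
E
```

```text
[0.5208816  0.06595492 0.3221849 ] [[ 1.62186555e-01 -9.86760113e-01  2.97327521e-05]
 [-9.86760107e-01 -1.62186550e-01  1.21427269e-04]
 [-1.14997333e-04 -4.90329640e-05 -9.99999992e-01]] [ 2.49333459e+01  1.10489095e+01 -1.06667791e+01 -6.01794457e-03
 -6.82798338e+01 -1.55972846e+01] [-0.16532067  0.28514942 -0.03911055]
```

View pics/side1.png

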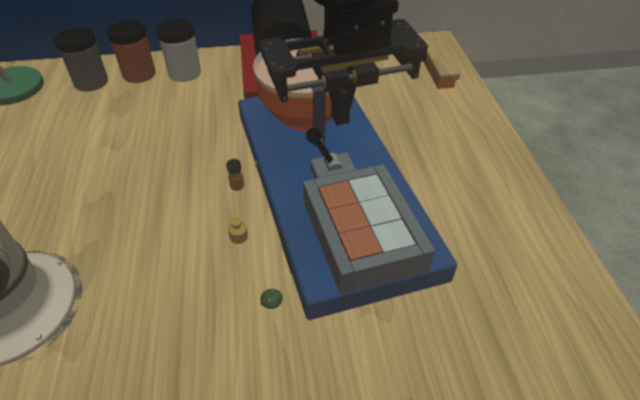

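The picture shows the closed fingers at about (340,105), above the +y robot-side plate and well clear of everything. I'll go down and feel.

drive_tool(series=[[0.015,0,0.4,0],[0.015,0,0.8,0],[0.015,0,1.0,0],[0.015,0,1.0,0]])

```text
time_s: 3.88
tcp_pos: [0.5203, 0.0629, 0.2005]
ee_rot: [[0.159, -0.987, -0.004], [-0.987, -0.159, -0.002], [0.001, 0.005, -1.0]]
wrist_force: [-0.0, 0.1, 0.6]
gripper_width: 0.004
```

drive_tool(series=[[0,0,0.1,0],[0,0,0.17,0],[0,0,0.178,0],[0,0,0.185,0],[0,0,0.19,0],[0,0,0.19,0]])

```text
time_s: 4.62
tcp_pos: [0.5214, 0.0631, 0.1801]
ee_rot: [[0.159, -0.987, 0.001], [-0.987, -0.159, 0.0], [-0.0, -0.001, -1.0]]
wrist_force: [-0.8, 0.5, 3.1]
gripper_width: 0.003
```

drive_tool(series=[[0,0,0.005,0],[0,0,0.01,0],[0,0,0.01,0]])

```text
time_s: 5.0
tcp_pos: [0.5214, 0.0631, 0.1801]
ee_rot: [[0.159, -0.987, 0.001], [-0.987, -0.159, -0.0], [0.0, -0.001, -1.0]]
wrist_force: [-3.7, 0.4, 10.1]
gripper_width: 0.006
```

This plate is rigid (10 N, no movement, TCP 0.1801). Same commanded depth on the next ones.

drive_tool(series=[[0,0,-0.05,0],[0.2,0,-0.05,0],[0.417,0,-0.05,0],[0.417,0,-0.05,0],[0.417,0,-0.02,0],[0.417,0,0,0],[0.417,0,0,0]])

```text
time_s: 5.88
tcp_pos: [0.5292, 0.014, 0.1801]
ee_rot: [[0.16, -0.987, 0.001], [-0.987, -0.16, -0.001], [0.001, -0.0, -1.0]]
wrist_force: [-3.7, -0.7, 11.3]
gripper_width: 0.001
```

drive_tool(series=[[0,0,-0.05,0],[0.2,0,-0.05,0],[0.417,0,-0.05,0],[0.417,0,-0.05,0],[0.417,0,-0.02,0],[0.417,0,0,0],[0.417,0,0,0]])

```text
time_s: 6.75
tcp_pos: [0.5371, -0.0351, 0.1801]
ee_rot: [[0.16, -0.987, 0.0], [-0.987, -0.16, -0.001], [0.001, -0.0, -1.0]]
wrist_force: [-3.9, -0.5, 11.5]
gripper_width: 0.0
```

drive_tool(series=[[0,0,-0.05,0],[0,-0.2,-0.05,0],[0,-0.417,-0.05,0],[0,-0.417,-0.05,0],[0,-0.417,-0.02,0],[0,-0.417,0,0],[0,-0.417,0,0]])

```text
time_s: 7.62
tcp_pos: [0.5859, -0.0279, 0.1782]
ee_rot: [[0.158, -0.987, -0.0], [-0.987, -0.158, -0.0], [-0.0, 0.0, -1.0]]
wrist_force: [-0.2, -0.2, -0.4]
gripper_width: 0.008
```

The +x, −y plate sits low (no force at 0.1782). Pressing it in.

drive_tool(series=[[0,0,0.01,0],[0,0,0.02,0],[0,0,0.03,0],[0,0,0.04,0],[0,0,0.05,0],[0,0,0.06,0],[0,0,0.07,0],[0,0,0.075,0],[0,0,0.075,0]])

```text
time_s: 8.75
tcp_pos: [0.5863, -0.0279, 0.172]
ee_rot: [[0.159, -0.987, 0.0], [-0.987, -0.159, -0.001], [0.001, -0.0, -1.0]]
wrist_force: [-7.7, 1.5, 17.8]
gripper_width: 0.006
```

Plate bottomed (TCP 8.1 mm below the blank level, 18 N). I'll lift and go to the robot side of the lever ball.

drive_tool(series=[[0,0,-0.1,0],[0,0,-0.4,0],[0,0,-0.85,0],[-0.4,0,-0.85,0],[-0.84,0,-0.85,0],[-0.84,0,-0.85,0]])

```text
time_s: 9.5
tcp_pos: [0.5705, 0.0745, 0.2708]
ee_rot: [[0.162, -0.987, 0.001], [-0.987, -0.162, 0.001], [-0.001, -0.001, -1.0]]
wrist_force: [-0.6, -1.2, -0.1]
gripper_width: 0.002
```

drive_tool(series=[[0,0.45,0,0],[-0.4,0.9,0,0],[-0.84,0.9,0,0],[-0.84,0.9,0,0],[-0.84,0.9,0,0]])

```text
time_s: 10.12
tcp_pos: [0.4481, 0.1539, 0.271]
ee_rot: [[0.158, -0.987, -0.0], [-0.987, -0.158, -0.0], [0.0, 0.0, -1.0]]
wrist_force: [0.7, -0.6, -0.4]
gripper_width: 0.004
```

```bash
python3 - <<'E'
from h import *
import cv2
s=telemetry.sense();p=[.55435,.01891,.16089];d=s["tcp_pos"][:2]-p[:2];c,n=np.cos(p[2]),np.sin(p[2])
print(s["tcp_pos"],"local",d@[c,n],d@[-n,c],s["wrist_force"])
a=capture("top")["color"];b=capture("side")["color"][80:280,220:460]
cv2.imwrite("pics/side2.png",cv2.resize(b,None,fx=3,fy=3,interpolation=cv2.INTER_CUBIC))
E
```

```text
[0.44811    0.15390268 0.2709545 ] local -0.08324252736725857 0.15026856348766504 [ 0.70917841 -0.59520111 -0.43994845]
```

View pics/side2.png

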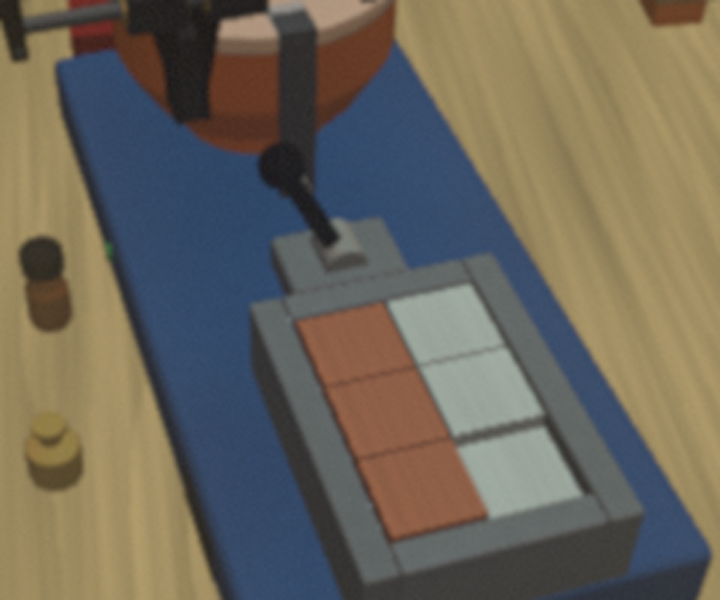

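The picture shows the far-right plate (525,475) clearly recessed, with dark edges all round. The fingers (195,90) are on the robot side of the ball (282,165). Now I'll lower and push.

drive_tool(series=[[0,0,0.3,0],[0,0,0.54,0],[0,0,0.54,0]])

```text
time_s: 10.6
tcp_pos: [0.4474, 0.1522, 0.2045]
ee_rot: [[0.156, -0.988, -0.005], [-0.988, -0.156, -0.003], [0.003, 0.005, -1.0]]
wrist_force: [-0.7, 0.6, 0.8]
gripper_width: 0.005
```

drive_tool(series=[[0,-0.08,0,0],[0,-0.16,0,0],[0,-0.24,0,0],[0,-0.32,0,0],[0,-0.4,0,0],[0,-0.48,0,0],[0,-0.56,0,0],[0,-0.64,0,0],[0,-0.7,0,0],[0,-0.7,0,0]])

```text
time_s: 11.85
tcp_pos: [0.5315, 0.1676, 0.206]
ee_rot: [[0.158, -0.987, 0.0], [-0.987, -0.158, 0.0], [-0.0, -0.0, -1.0]]
wrist_force: [0.4, -0.3, 0.6]
gripper_width: 0.004
```

drive_tool(series=[[0,-0.02,0,0],[0,-0.04,0,0],[0,-0.06,0,0],[0,-0.06,0,0]])

```text
time_s: 12.35
tcp_pos: [0.538, 0.1685, 0.2063]
ee_rot: [[0.158, -0.987, -0.0], [-0.987, -0.158, -0.0], [0.0, 0.0, -1.0]]
wrist_force: [-1.2, -1.4, -0.4]
gripper_width: 0.006
```

```bash
python3 - <<'E'
from h import *
import cv2
b=capture("side")["color"][80:200,240:400]
cv2.imwrite("pics/side3.png",cv2.resize(b,None,fx=4,fy=4,interpolation=cv2.INTER_CUBIC))
E
```

```text
(no output)
```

View pics/side3.png

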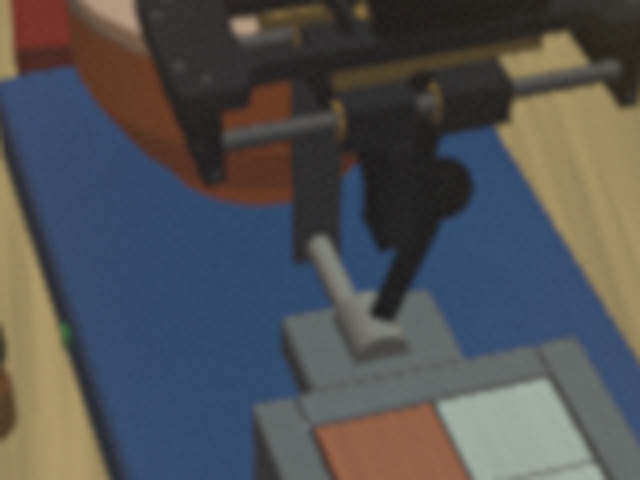

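The lever has passed upright, with the ball at crop (448,186) and the finger against it. I'll keep going until the stop is felt.

drive_tool(series=[[0,-0.015,0,0],[0,-0.03,0,0],[0,-0.03,0,0]])

```text
time_s: 12.78
tcp_pos: [0.5416, 0.1691, 0.2064]
ee_rot: [[0.158, -0.987, -0.0], [-0.987, -0.158, -0.0], [0.0, 0.0, -1.0]]
wrist_force: [-1.1, -0.2, -1.2]
gripper_width: 0.006
```

drive_tool(series=[[0,-0.015,0,0],[0,-0.03,0,0],[0,-0.03,0,0]])

```text
time_s: 13.15
tcp_pos: [0.5453, 0.1697, 0.2065]
ee_rot: [[0.158, -0.987, 0.0], [-0.987, -0.158, 0.0], [-0.0, -0.0, -1.0]]
wrist_force: [-1.3, 0.1, -1.0]
gripper_width: 0.001
```

drive_tool(series=[[0,-0.015,0,0],[0,-0.03,0,0],[0,-0.03,0,0]])

```text
time_s: 13.52
tcp_pos: [0.5478, 0.17, 0.2063]
ee_rot: [[0.158, -0.987, -0.002], [-0.987, -0.158, -0.001], [0.0, 0.003, -1.0]]
wrist_force: [-4.3, -0.7, 1.3]
gripper_width: 0.003
```

drive_tool(series=[[0,-0.015,0,0],[0,-0.03,0,0],[0,-0.03,0,0]])

```text
time_s: 13.9
tcp_pos: [0.5486, 0.1701, 0.2062]
ee_rot: [[0.158, -0.987, -0.009], [-0.987, -0.158, -0.003], [0.001, 0.009, -1.0]]
wrist_force: [-13.6, 0.8, 7.4]
gripper_width: 0.007
```

At the stop (14 N, no further travel). I'll back off, lift away and check.

drive_tool(series=[[0,-0.012,0,0],[0,-0.012,0,0],[0,0.15,0,0],[0,0.45,0,0],[0,0.6,-0.4,0],[0,0.8,-0.9,0],[0,0.9,-0.9,0],[0,0.9,-0.9,0],[0,0.9,-0.9,0]])

```text
time_s: 15.02
tcp_pos: [0.4458, 0.1537, 0.3134]
ee_rot: [[0.158, -0.987, -0.001], [-0.987, -0.158, -0.001], [0.001, 0.001, -1.0]]
wrist_force: [0.3, 0.4, 0.0]
gripper_width: 0.005
```

drive_tool(series=[[0,0.3,0,0],[0,0.6,0,0],[0,0.6,0,0],[0,0.6,0,0]])

```text
time_s: 15.52
tcp_pos: [0.3751, 0.1427, 0.314]
ee_rot: [[0.158, -0.987, -0.0], [-0.987, -0.158, -0.001], [0.001, 0.0, -1.0]]
wrist_force: [1.4, 0.7, 0.4]
gripper_width: 0.006
```

```bash
python3 - <<'E'
from h import *
import cv2
s=telemetry.sense();print(s["time_s"],s["tcp_pos"],s["wrist_force"],s["joint_velocities"].round(2))
T=capture("top");S=capture("side");p=[.55435,.01891,.16089]
for a in(0,.9,1.0):
    P=W(p,(.08*np.sin(a-.5),.15,.08+.08*np.cos(a-.5)));print(a,(proj(S,P)-(220,60))*3,proj(T,P))
cv2.imwrite("pics/top4.png",T["color"])
cv2.imwrite("pics/side4.png",cv2.resize(S["color"][60:310,220:460],None,fx=3,fy=3,interpolation=cv2.INTER_CUBIC)[:600])
E
```

```text
15.525 [0.37515    0.14266281 0.31396767] [1.37977363 0.7073091  0.39037997] [-0.34  0.58  0.83 -0.07 -0.13 -0.13]
0 [[274.15589158 227.81542331]] [[248.26626224 207.87619169]]
0.9 [[395.36682281 199.32968252]] [[241.53864319 161.62689074]]
1.0 [[407.34360332 201.98349442]] [[241.38336182 157.69067113]]
```

View pics/side4.png

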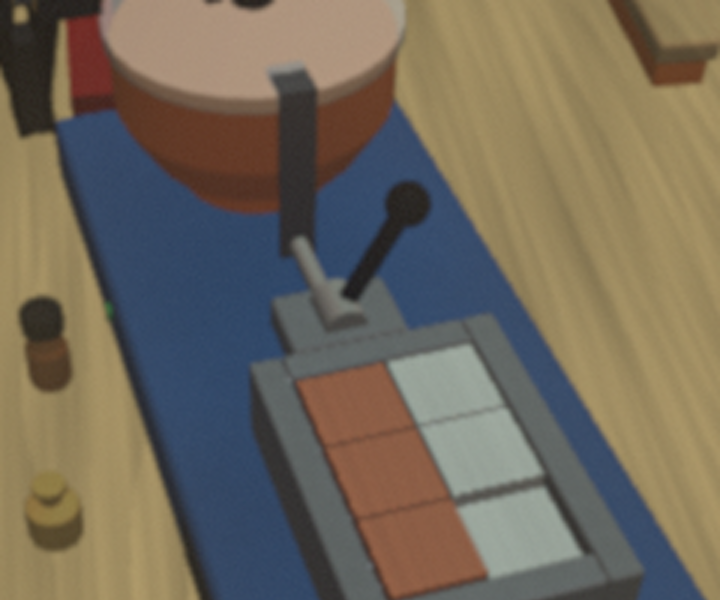

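View pics/top4.png

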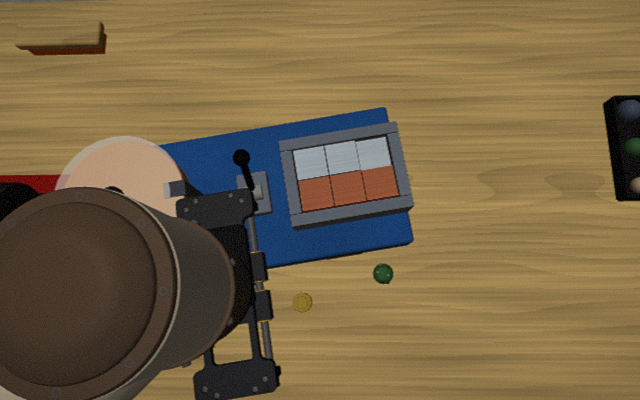

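The side view puts the ball at (407,204), against a prediction of (407,202) for 1.0 rad. The top view agrees at about (241,157). The plate at (525,530) is still recessed and the bystanders haven't moved. The arm is clear, so I'm handing in.

```bash
python3 -c "
from station import order
print(order.finish_job())"
```

```text
the job is handed in; nothing more can be done
None
```

The catch plate is pressed fully in and the lever is pushed all the way over to its stop, in that order. I handed the job in at about 15.6 s, and it reported no verdict.

- **Catch plate:** I felt four plates. Three were rigid, giving about 10 N at the panel surface. The one at panel x +25, y −50 mm was low and gave, so I pressed it until it bottomed 8.1 mm below the blanks at 18 N. The last side picture still shows it recessed.
- **Lever:** I pushed it away from the robot until it stopped moving, at about 14 N. In the last pictures the ball is within a pixel or so of the position expected at 1.0 rad, in both views.
- **Finish:** The arm ended at a tool height of 0.31 m with contact force near zero, touching nothing. The brass weight, vial and pebble were never touched and showed no movement; the vial is hidden by the arm in the last top view, but the side view shows it in place.

None of the checks failed or disagreed. Three of the plates look copper-coloured rather than pale, but that made no difference to the feel test.

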